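# Swing the fume-extraction boom over the box to be welded

### The job

Swing the heavy, freely turning fume-extraction boom with its springy buffer rails round to the steel box and bring it to rest with its hood centred over the box, left hanging still and untouched for a good six seconds before you finish. Push and brake it gently: do not press on the clear lamp cover over its top and tip, do not let it run into its end stop, and leave the box and the other things on the bench where they are.

Things in the scene. Friction and masses are not known exactly. Their poses are not given: they have to be found in the camera images.
- boom: Boom: grey steel box on a fixed post, 8 kg, 110 mm wide (too wide to grasp), duct 130 to 200 mm above the bench, hood at its tip 100 to 200 mm. Origin: centre of the hood's square mouth, on the boom's centreline, 100 mm above the bench; x points along the boom to the post, y across it, z up. Hood from x = +85 to -85 mm, duct beyond it. Turns about z only.
- swivel_side (a point): Point on the boom's centreline 200 mm from its origin towards the post, 100 mm above the bench, axes as boom. The vertical swivel axis is at x = +365 mm in the boom's frame and stays there. Inertia about it 0.76 kg m2 nominal (-30 to +40 %), damping 0.02 N m s/rad, dry friction 0.0015 N m, no spring on the swivel: it coasts far once pushed.
- cover (a point): Middle of the top of the clear, fragile lamp cover: 168 mm from the boom's origin towards the post, 208 mm above the bench, axes as boom. The cover, 90 mm wide, is 8 mm thick over the whole top of the boom and 6 mm down the hood's tip (to boom x = -91 mm). Not to be pressed.
- buffer_left_face (a point): Outer face of the black rubber buffer rail along the boom's +y side (robot's left), in line with boom's origin, 80 mm from the centreline, 164 mm above the bench. The flat upright rail runs from boom x = -75 to +285 mm, 133 to 195 mm above the bench; push the boom on it. It yields straight inwards up to 22 mm on springs, 120 N/m, lightly damped (3 N s/m), so the boom rebounds from a still hand.
- buffer_right_face (a point): The same on the boom's -y side (robot's right): outer face 80 mm from the centreline, an equal sprung rubber rail.
- workbox: Dark steel box with a slightly overhanging lid, 116 x 106 mm, 56 mm high, 2.5 kg, loose on the bench to the robot's left of the parked boom, 320 to 420 mm from the swivel axis, 0.6 to 1.35 rad of swing away; the boom's end stop is 0.4 rad or more past it. The hood passes above it. Origin under its centre; the hood is centred when this lies under the boom's centreline.
- magnet_square: Bystander, to be left alone: red magnetic welding square, 100 mm long and 90 mm high. Origin under its centre.
- carton: Bystander, to be left alone: open cardboard carton, 160 x 200 x 70 mm. Origin under its centre.
- chip_hammer: Bystander, to be left alone: chipping hammer lying on the bench. Origin under its centre.
- wire_brush: Bystander, to be left alone: wooden-handled brush lying on the bench. Origin under its centre.
- offcut: Bystander, to be left alone: flat steel offcut, 130 x 70 x 8 mm. Origin under its centre.
- small_vice: Bystander, to be left alone: small steel vice, 90 x 50 mm, 46 mm high. Origin under its centre.
- tin: Bystander, to be left alone: open aluminium tin, 90 mm across and 80 mm high. Origin under its centre.

How it is judged:
By the outcome, as a careful person would: the job done as asked, in the order asked, and still so for the second after the job is handed in, with the robot touching nothing.
It also fails if it takes over 48 s, if anything falls off the work surface, if the arm or the gripper's body presses on something with over 40 N, if the wrist force passes 120 N, or if a joint passes its speed limit or range.

### The arm

A 6-joint arm with a two-finger parallel gripper is mounted at the origin on the work surface. World frame = base frame: x ahead of the robot, y to its left, z up, the work surface at z = 0. Lengths are in m, angles in rad, forces in N, time in s.
With the tool pointing down it reaches from about 0.35 to 0.85 m from the base axis. Payload 8.1 kg.
Tool frame: the origin (TCP) lies on the centre line of the jaws, within the pads' length; the fingertips stand 19 mm ahead of it and the grasp point (between the pads) is the TCP (robot.tips_ahead is the distance from the TCP to the fingertips, in m); y points along the fingers, z is the direction in which the jaws open and shut, and the axes are right-handed (so a half turn about y gives the same grasp; the last joint's range is limited). The gripper opens to 93 mm and grips with 3 to 60 N. Pads are 15 mm wide; open, the fingers measure 128 mm over their backs; the gripper's body (75 mm by 188 mm) begins 65 mm behind the grasp point.
Start: joints at [1.124, 0.13, 1.488, -0, 1.523, -0.085], TCP at [0.212, 0.561, 0.238] pointing down, gripper open.
Joint ranges: [-2.96, 2.96], [-0.89, 2.26], [0.02, 2.5], [-1.34, 4.48], [0, 2.73], [-2.66, 2.66]. Speed limits (rad/s): [2.39, 2.39, 2.79, 3.14, 3.14, 3.14].

### API

Orientations are given as a rotation vector (axis times angle).
In Python, from plant import robot, imaging, models gives the robot as it stands.
- The arm moves only by the tool carry_out, never from a script. Its argument "motion" is one flat list of numbers, 7 for each row, row after row: the shift along the tool's x, y, z in m, then the turn, a rotation vector about the tool's x, y, z in degrees, then the opening, from -1 (shut) to 1 (fully open). A call has exactly 5 rows; each row shifts and turns the pose as measured when the row begins, along the tool's axes as they then stand; what a row does not reach is not made up. A row lasts 1/10 s, in which the tool goes at most 50 mm and 8.59 degrees, less where a joint would pass 70% of its speed; a pose out of reach is approached as far as the arm can. A call is refused whole if a number of a shift passes 0.05 or a number of a turn 8.59, either way. A call with a gripper value outside its range is refused whole. The fingers move at their own pace and stop on an object; "squeeze" is the grip in N (left out, the last holds). Time passes only in rows, so rows that do not move let the fingers close, or fill a call up. It gives the time, the measured TCP pose, the force and the opening at its end, in the units of the state.
- robot.read_state(): the state, without advancing time (a new reading comes with each control period).
- imaging.read_camera(name): name is "scene" or "top"; returns the picture (384x512x3 uint8, blue, green, red); there is no depth.
- imaging.camera_model(name): a dict with "K" (3x3 intrinsics, pixels), "k1" (the pictures are not rectified: a ray, as slopes to the right and down, at radius r is drawn at 1 + k1 r^2 times it, then the intrinsics apply), "position" and "orientation" of the camera in the world. Camera axes: x right, y down, z forward; pixel columns grow to the right and rows downward; lengths in m; the calibration is good to about 2 mm. A picture is of the moment at which its call begins. camera_model takes no time and is no camera call.
- robot.close_job(): hands the job in, once; it reports no verdict.
Trained networks look in the newest picture that a camera, given by its name, has taken for a name from the list of things; names that differ only in an ending like _2 or _b are one class to them, and where a whole thing is asked for, a point or a joint stands for the part that bears it (a point fixed in the world has none). Each returns a list of dicts, best first, with "confidence" (0 to 1); they miss things now and then, are a little off and sometimes report something else, mostly with a low value. They report only what shows in the picture. A call takes as long as a camera call.
- models.outline_of(camera, thing): "pixels" (384x512 bool, what is visible of it) and "pixel" ([column, row] in pixels, amid what is visible of it).
The state is a dict: "t": time; "q": joint angles; "dq": joint speeds; "joint_torque": joint torques, N m; "tool_pos": TCP position; "orientation": TCP orientation; "force": force on the tool from outside, world axes, zero at the start; "wrist_torque": the same for the moment, N m; "opening": finger opening in m.
Only numpy, scipy, OpenCV 4.12 (cv2) and the standard library are available. Lean on these libraries where they do the work, as an engineer would, in place of code of your own. Each camera call takes 0.05 s, during which the arm holds its last target.

## Working session

There is one attempt and no reset: what is moved stays moved. The work goes in short steps, Python scripts to look and compute and a tool call to move; the robot and the scene stay as the last step left them, time stands still between calls to the robot, and variables do not carry over. Pictures are saved under pics/ and viewed, and the job is handed in when it is done.

Besides the shell and the picture viewer there is one more tool, called after "Call:" as a command line: name --argument value ..., lists and objects as JSON in quotes. carry_out: Moves the arm, as the interface text tells. Its arguments: {"type":"object","properties":{"motion":{"type":"array","items":{"type":"number"}},"squeeze":{"type":"number"}},"required":["motion"]}

```bash
ls; mkdir -p pics; python3 - <<'E'
from plant import robot, imaging, models
import cv2
for n in ("scene","top"):
    im=imaging.read_camera(n); cv2.imwrite(f"pics/{n}0.png",im)
    print(n,imaging.camera_model(n))
print(robot.read_state(), robot.tips_ahead)
E
```

```text
pics
scene {'K': array([[348.87703389,   0.        , 256.55125801],
       [  0.        , 348.87703389, 182.85093511],
       [  0.        ,   0.        ,   1.        ]]), 'k1': 0.02796333890758103, 'position': array([ 1.35946882, -0.39429122,  0.77538983]), 'orientation': array([-1.89931265, -1.21235018,  0.65983726])}
top {'K': array([[387.49953216,   0.        , 257.37550848],
       [  0.        , 387.49953216, 192.48830021],
       [  0.        ,   0.        ,   1.        ]]), 'k1': 0.028670279693200254, 'position': array([0.32061927, 0.0071781 , 1.36397827]), 'orientation': array([-2.17887992,  2.12267594, -0.17867121])}
{'t': 0.1, 'q': array([ 1.12361041e+00,  1.31087472e-01,  1.48915216e+00,  1.76720501e-05,
        1.52300379e+00, -8.54024915e-02]), 'dq': array([-8.05046252e-04, -4.55187462e-03, -3.32009055e-03, -1.24193651e-05,
       -3.64510274e-04, -1.23296653e-03]), 'joint_torque': array([ 9.65387226e-04, -5.61344719e+01, -4.93091369e+01,  7.69738876e-02,
        2.92372657e-02, -5.09441986e-05]), 'tool_pos': array([0.21213374, 0.56073934, 0.23670123]), 'orientation': array([-1.55368424,  0.28428249, -0.28357003]), 'force': array([-0.22247637,  0.68003587,  0.3590187 ]), 'wrist_torque': array([-0.00543151,  0.05694316,  0.03278264]), 'opening': 0.09312688873050921} 0.019
```

View pics/scene0.png

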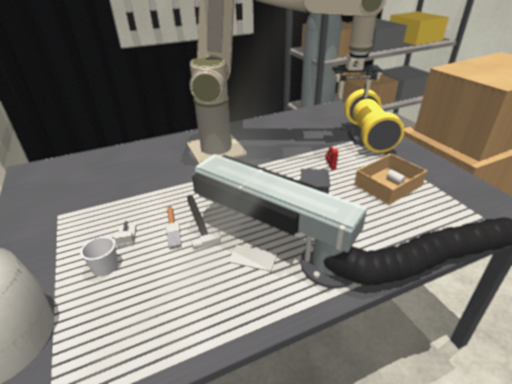

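View pics/top0.png

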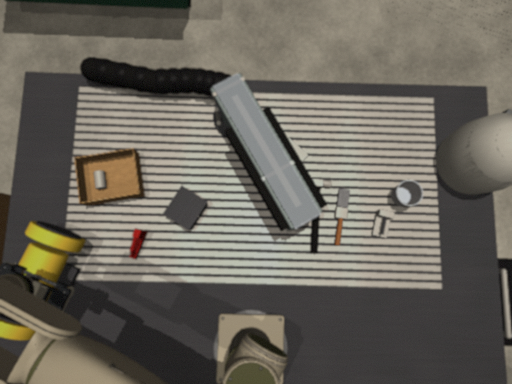

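The top view shows the boom running from the post near (228,90) to its tip near (300,222), with rails on both sides. The box is at (186,208), and the magnet square, carton and small tools are clear to the sides. Next I'll measure these.

```bash
cat > h.py <<'E'
import numpy as np, cv2
from scipy.spatial.transform import Rotation as R
from plant import robot, imaging, models
def cam(n):
    c=imaging.camera_model(n); return c,R.from_rotvec(c['orientation']).as_matrix()
def unproj(n,uv,z):
    c,M=cam(n); K=c['K']; uv=np.atleast_2d(np.asarray(uv,float))
    d=np.c_[(uv[:,0]-K[0,2])/K[0,0],(uv[:,1]-K[1,2])/K[1,1]]
    s=d.copy()
    for _ in range(10): s=d/(1+c['k1']*(s**2).sum(1,keepdims=True))
    r=np.c_[s,np.ones(len(s))]@M.T
    t=(z-c['position'][2])/r[:,2]
    return c['position']+r*t[:,None]
def proj(n,P):
    c,M=cam(n); K=c['K']; p=(np.atleast_2d(P)-c['position'])@M
    s=p[:,:2]/p[:,2:]; s=s*(1+c['k1']*(s**2).sum(1,keepdims=True))
    return s*[K[0,0],K[1,1]]+[K[0,2],K[1,2]]
def big(m):
    n,l,s,_=cv2.connectedComponentsWithStats(m.astype(np.uint8)); return l==1+np.argmax(s[1:,4])
E
python3 - <<'E'
from h import *
im=imaging.read_camera("top")
vis=im.copy()
for th in ("boom","cover","workbox","magnet_square","carton","chip_hammer","tin","buffer_right_face"):
    for o in models.outline_of("top",th)[:2]:
        m=o['pixels']; print(th,round(o['confidence'],2),np.round(o['pixel'],1),m.sum(), end=' ')
        if o['confidence']<.4: print();continue
        np.save(f"pics/m_{th}.npy",m) 
        z={'boom':.2,'cover':.208,'workbox':.056}.get(th,.02)
        ys,xs=np.nonzero(big(m)); P=unproj("top",np.c_[xs,ys],z)[:,:2]
        r=cv2.minAreaRect(P.astype(np.float32)); print('ctr',np.round(r[0],4),'size',np.round(r[1],4),'ang',round(r[2],1), 'centroid',P.mean(0).round(4))
        if th in('boom','workbox'): print(cv2.boxPoints(r).round(3).tolist())
        cs,_=cv2.findContours(m.astype(np.uint8),0,2); cv2.drawContours(vis,cs,-1,(0,0,255) if th!='boom' else (0,255,0),1)
cv2.imwrite("pics/out.png",cv2.resize(vis[50:260,50:450],(800,420),interpolation=2))
E
```

```text
boom 0.72 [264.9 160.7] 7905 ctr [ 0.6306 -0.0273] size [0.5175 0.1654] ang 31.0 centroid [ 0.6138 -0.037 ]
[[0.3659999966621399, -0.08900000154972076], [0.45100000500679016, -0.23100000619888306], [0.8949999809265137, 0.03500000014901161], [0.8100000023841858, 0.1770000010728836]]
cover 0.88 [268.2 157.3] 7832 ctr [ 0.63   -0.0262] size [0.5144 0.1629] ang 31.1 centroid [ 0.6117 -0.0367]
workbox 0.61 [185.9 209.5] 1157 ctr [0.4607 0.2309] size [0.1186 0.1178] ang 60.2 centroid [0.4593 0.2307]
[[0.3799999952316284, 0.20900000631809235], [0.4819999933242798, 0.15000000596046448], [0.5410000085830688, 0.2529999911785126], [0.4390000104904175, 0.31200000643730164]]
magnet_square 0.89 [138.3 241.5] 352 ctr [0.339  0.3993] size [0.0499 0.1029] ang 69.2 centroid [0.3418 0.3941]
carton 0.65 [114.8 175.2] 3066 ctr [0.5643 0.5067] size [0.1842 0.2292] ang 10.8 centroid [0.5658 0.5034]
chip_hammer 0.94 [316.8 226.6] 329 ctr [ 0.3792 -0.2114] size [0.1138 0.0208] ang 0.0 centroid [ 0.3766 -0.2123]
chip_hammer 0.48 [189.4 209.4] 1157 ctr [0.4638 0.2355] size [0.1176 0.122 ] ang 59.5 centroid [0.4638 0.2359]
tin 0.88 [409.2 194.2] 692 ctr [ 0.5365 -0.5379] size [0.0925 0.1128] ang 1.6 centroid [ 0.5347 -0.5383]
buffer_right_face 0.97 [297.6 161.2] 815 ctr [ 0.6582 -0.1395] size [0.409  0.0273] ang 31.3 centroid [ 0.6547 -0.1414]
buffer_right_face 0.32 [268.  156.9] 7777
```

View pics/out.png

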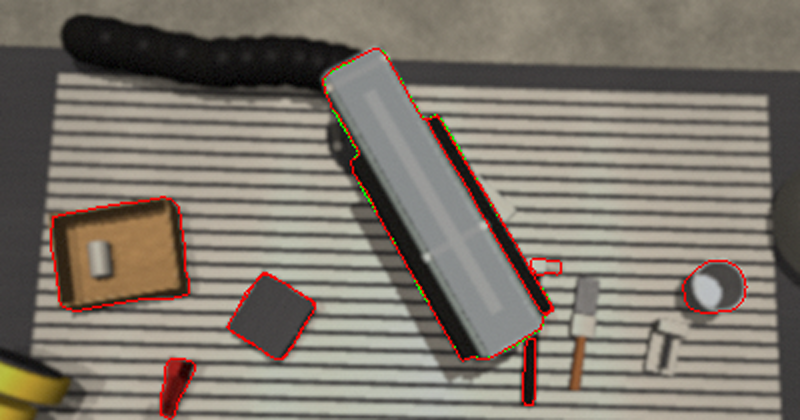

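```bash
cat >> h.py <<'E'
from scipy.optimize import minimize, minimize_scalar
S=4
def box(x0,x1,y0,y1,z0,z1): return np.array([[x,y,z] for x in(x0,x1) for y in(y0,y1) for z in(z0,z1)])
PARTS=[box(-85,427,-55,55,130,200),box(-85,85,-55,55,100,200),box(-91,427,-45,45,130,208),box(-91,-85,-45,45,100,208),box(-75,285,-80,80,133,195)]
def b2w(p,B):  # p=(px,py,th): th direction of boom +x in world
    x=B[:,0]/1000-.365; y=B[:,1]/1000; c,s=np.cos(p[2]),np.sin(p[2])
    return np.c_[p[0]+c*x-s*y,p[1]+s*x+c*y,B[:,2]/1000]
def render(p,n="top"):
    m=np.zeros((384*S,512*S),np.uint8)
    for B in PARTS:
        uv=proj(n,b2w(p,B)); h=cv2.convexHull(np.round((uv+.5)*S).astype(np.int32)); cv2.fillConvexPoly(m,h,1)
    return cv2.resize(m*255,(512,384),interpolation=cv2.INTER_AREA)/255.
def cost(p,m,n="top"): return np.abs(render(p,n)-m).sum()
PIV=None
def track(n="top"):
    import json
    px,py=json.load(open('piv.json'))
    o=models.outline_of(n,"boom"); o2=[q for q in o if q['pixels'].sum()>4000]
    if not o2: return None
    m=big(o2[0]['pixels']).astype(float)
    ths=np.arange(-1.2,2.2,.04); c=[cost((px,py,t),m) for t in ths]; t0=ths[np.argmin(c)]
    ts=t0+np.arange(-.05,.05,.002); c=[cost((px,py,t),m) for t in ts]; i=np.argmin(c)
    lo=max(i-8,0); q=np.polyfit(ts[lo:i+9]-ts[i],c[lo:i+9],2); th=ts[i]
    return th,min(c)
E
python3 - <<'E'
from h import *
import json
m=big(np.load("pics/m_boom.npy")).astype(float); mc=big(np.load("pics/m_cover.npy")).astype(float)
for mm in (m,mc):
    r=minimize(cost,[.773,.061,.54],args=(mm,),method='Nelder-Mead',options=dict(initial_simplex=np.array([[.773,.061,.54],[.79,.061,.54],[.773,.08,.54],[.773,.061,.6]]),xatol=1e-4,fatol=.5))
    print(r.x,r.fun)
p=r.x; json.dump([p[0],p[1]],open('piv.json','w'))
im=cv2.imread("pics/top0.png");v=cv2.resize(im,None,fx=1.5,fy=1.5,interpolation=2)
for B in PARTS[2:]:
    h=cv2.convexHull(np.round((proj("top",b2w(p,B))+.5)*1.5).astype(np.int32)); cv2.polylines(v,[h],True,(0,255,0),1)
cv2.imwrite("pics/fit.png",v[80:420])
im=cv2.imread("pics/scene0.png");v2=cv2.resize(im,None,fx=1.5,fy=1.5,interpolation=2)
for B in PARTS[2:]:
    h=cv2.convexHull(np.round((proj("scene",b2w(p,B))+.5)*1.5).astype(np.int32)); cv2.polylines(v2,[h],True,(0,255,0),1)
cv2.imwrite("pics/fit2.png",v2)
wb=np.array([.4605,.2308])
mw=np.load("pics/m_workbox.npy").astype(float)
def cw(q):
    c,s=np.cos(q[2]),np.sin(q[2]); B=box(-58,58,-53,53,40,56)/1000
    W=np.c_[q[0]+c*B[:,0]-s*B[:,1],q[1]+s*B[:,0]+c*B[:,1],B[:,2]]
    k=np.zeros((384*S,512*S),np.uint8);cv2.fillConvexPoly(k,cv2.convexHull(np.round((proj("top",W)+.5)*S).astype(np.int32)),1)
    return np.abs(cv2.resize(k*255,(512,384),interpolation=cv2.INTER_AREA)/255-mw).sum()
for a in (-.5,1.07):
    x0=np.array([.46,.231,a]); r=minimize(cw,x0,method='Nelder-Mead',options=dict(initial_simplex=np.array([x0,x0+[.01,0,0],x0+[0,.01,0],x0+[0,0,.1]]),xatol=1e-4,fatol=.5)); print(r.x,r.fun)
    d=p[:2]-r.x[:2]; print('radius',np.hypot(*d),'target th',np.arctan2(d[1],d[0]))
E
```

```text
[0.80215714 0.0723329  0.54075387] 200.5372549019608
[0.80301887 0.07253338 0.54105453] 218.32156862745094
[ 0.46143494  0.23148955 -0.52534446] 71.62745098039215
radius 0.3767580776220533 target th -0.4355456363617969
[0.46174769 0.23331867 1.04966821] 135.33333333333331
radius 0.37725049264647215 target th -0.44029130969165436
```

View pics/fit.png

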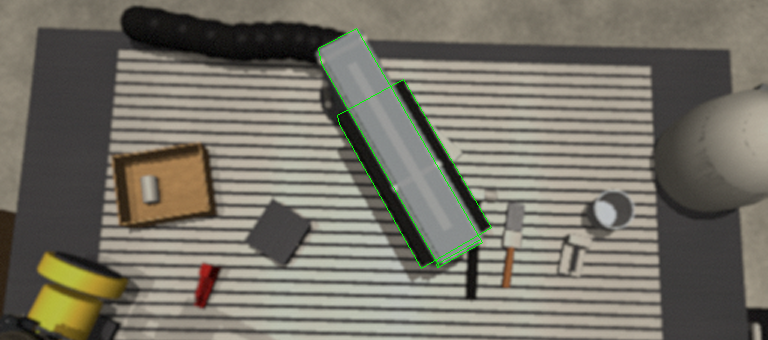

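View pics/fit2.png

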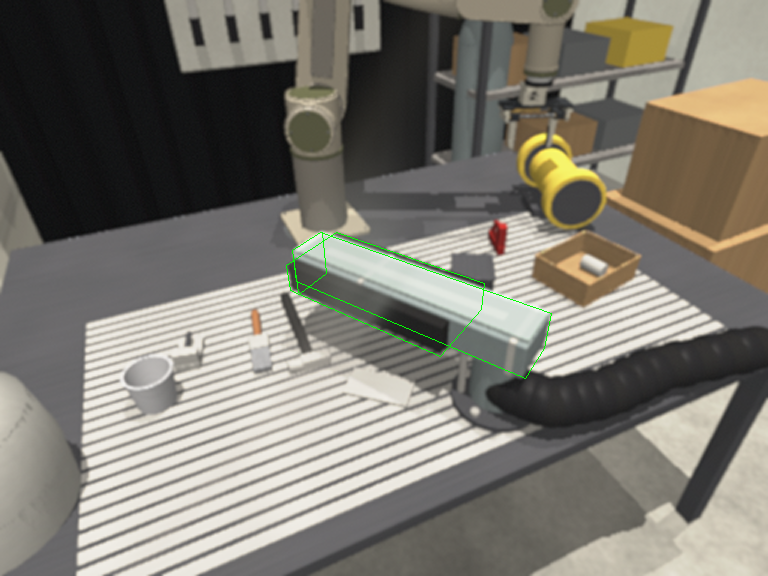

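```bash
python3 - <<'E'
from h import *
s=robot.read_state(); print(s['t']); M=R.from_rotvec(s['orientation']).as_matrix(); print(M.round(3))
for n in("scene","top"):
    print(n,'tcp',proj(n,s['tool_pos']).round(),'pivot z0,z.2',proj(n,[[.8025,.0724,0],[.8025,.0724,.2]]).round())
    im=imaging.read_camera(n)
    u=proj(n,s['tool_pos'])[0].astype(int); x0=max(u[0]-90,0);y0=max(u[1]-100,0)
    cv2.imwrite(f"pics/z_{n}.png",cv2.resize(im[y0:y0+150,x0:x0+180],None,fx=3,fy=3,interpolation=2))
E
```

```text
0.55
[[ 0.935  0.     0.354]
 [-0.354  0.     0.935]
 [ 0.    -1.     0.   ]]
scene tcp [[353.  94.]] pivot z0,z.2 [[329. 265.]
 [337. 212.]]
top tcp [[ 50. 286.]] pivot z0,z.2 [[236. 117.]
 [234.  96.]]
```

View pics/z_scene.png

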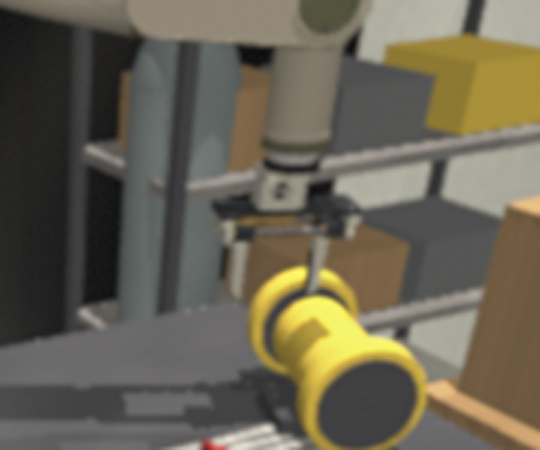

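```bash
python3 - <<'E'
from h import *
for z in(0,.1,.2,.3,.4): print(z,unproj("scene",[[382,133],[365,105]],z)[:,:2].round(3).tolist(),unproj("top",[[52,248],[12,325]],z)[:,:2].round(3).tolist())
E
```

```text
0 [[0.204, 0.78], [-0.115, 0.933]] [[0.315, 0.686], [0.062, 0.787]]
0.1 [[0.353, 0.629], [0.075, 0.762]] [[0.316, 0.636], [0.081, 0.73]]
0.2 [[0.502, 0.477], [0.265, 0.591]] [[0.316, 0.587], [0.1, 0.673]]
0.3 [[0.651, 0.326], [0.456, 0.42]] [[0.316, 0.537], [0.119, 0.616]]
0.4 [[0.8, 0.174], [0.646, 0.248]] [[0.317, 0.487], [0.138, 0.559]]
```

View pics/z_top.png

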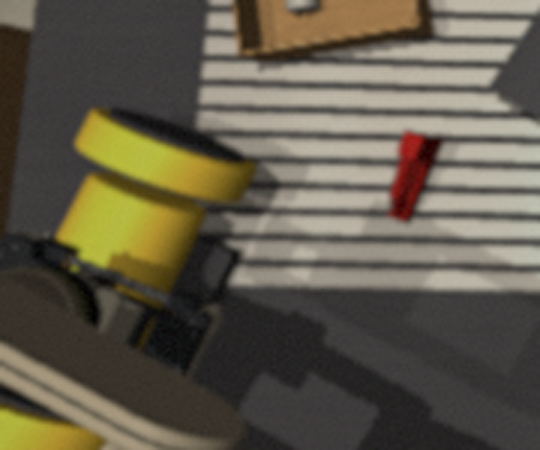

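The spool lies on the bench beneath and beyond the hand. It sits beside y≈0.63, so heading towards -y clears it. The tool axes are constant with x=(0.935,-0.354), y=down and z=(0.354,0.935). I'll cross above the boom with the gripper shut.

Call:
carry_out --motion '[0.038,-0.012,-0.028,0,0,0,-1,0.038,-0.012,-0.028,0,0,0,-1,0.038,-0.012,-0.028,0,0,0,-1,0.038,-0.01,-0.028,0,0,0,-1,0.038,-0.01,-0.028,0,0,0,-1]' --squeeze 10

```text
t: 1.15
tool_pos: [0.3402, 0.3602, 0.2919]
orientation: [-1.557, 0.278, -0.274]
force: [1.8, 1.2, -0.4]
opening: 0.0575
```

```bash
cat >> h.py <<'E'
def T(d): # world delta -> tool delta (fixed yaw)
    M=R.from_rotvec(robot.read_state()['orientation']).as_matrix(); return (np.asarray(d)@M).round(4)
E
python3 - <<'E'
from h import *
s=robot.read_state(); print(s['t'],s['tool_pos'].round(4),s['orientation'].round(3),s['opening'],s['q'].round(2))
d=np.array([.55,-.235,.275])-s['tool_pos']; print(T(d),np.linalg.norm(d))
E
```

```text
1.15 [0.3402 0.3602 0.2919] [-1.557  0.278 -0.274] 0.05752820195444981 [ 0.71 -0.17  1.68 -0.    1.63 -0.51]
[ 0.4021  0.0182 -0.4864] 0.6313287870875017
```

Call:
carry_out --motion '[0.031,0,-0.037,0,0,0,-1,0.031,0,-0.037,0,0,0,-1,0.031,0,-0.037,0,0,0,-1,0.031,0,-0.037,0,0,0,-1,0.031,0,-0.037,0,0,0,-1]'

```text
t: 1.65
tool_pos: [0.4253, 0.1251, 0.2959]
orientation: [-1.553, 0.272, -0.279]
force: [-0.0, 0.8, 0.6]
opening: 0.0176
```

Call:
carry_out --motion '[0.031,0,-0.037,0,0,0,-1,0.031,0,-0.037,0,0,0,-1,0.031,0,-0.037,0,0,0,-1,0.031,0,-0.037,0,0,0,-1,0.031,0,-0.037,0,0,0,-1]'

```text
t: 2.15
tool_pos: [0.5084, -0.111, 0.2986]
orientation: [-1.552, 0.268, -0.283]
force: [1.3, 0.7, 0.1]
opening: 0.0006
```

```bash

python3 - <<'E'
from h import *
s=robot.read_state(); print(s['t'],s['tool_pos'].round(4),s['orientation'].round(3),s['opening'],s['q'].round(2),s['dq'].round(2))
d=np.array([.552,-.225,.17])-s['tool_pos']; print(T(d),np.linalg.norm(d))
E
```

```text
2.15 [ 0.5084 -0.111   0.2986] [-1.552  0.268 -0.283] 0.0005631314608082347 [-0.32 -0.11  1.62  0.    1.62 -1.54] [-0.81  0.67 -0.62  0.01 -0.06 -0.8 ]
[ 0.0789  0.129  -0.0924] 0.17726892734633587
```

Call:
carry_out --motion '[0.027,0,-0.032,0,0,0,-1,0.027,0,-0.032,0,0,0,-1,0.023,0,-0.027,0,0,0,-1,0.002,0.03,-0.002,0,0,0,-1,0,0.035,0,0,0,0,-1]'

```text
t: 2.65
tool_pos: [0.5555, -0.2402, 0.2386]
orientation: [-1.556, 0.265, -0.299]
force: [-0.0, 0.2, -0.6]
opening: 0.0005
```

Call:
carry_out --motion '[0,0.035,0,0,0,0,-1,0,0.022,0,0,0,0,-1,0,0.005,0,0,0,0,-1,0,0,0,0,0,0,-1,0,0,0,0,0,0,-1]'

```text
t: 3.15
tool_pos: [0.5545, -0.2409, 0.17]
orientation: [-1.553, 0.272, -0.296]
force: [-0.5, 0.5, 0.3]
opening: 0.0003
```

```bash
cat >> h.py <<'E'
def ignore(n):
    s=robot.read_state(); p=s['tool_pos']; m=np.zeros((384,512),np.uint8)
    a=np.linspace(0,2*np.pi,16,endpoint=False)
    def disc(c,r): return np.c_[c[0]+r*np.cos(a),c[1]+r*np.sin(a),np.full(16,c[2])]
    w=p+[0,0,.30]; u=p[:2]/np.hypot(*p[:2])
    hs=[np.r_[disc(p+[0,0,-.03],.04),disc(p+[0,0,.06],.05)],np.r_[disc(p+[0,0,.05],.11),disc(p+[0,0,.15],.11)],np.r_[disc(p+[0,0,.12],.07),disc(w,.09)],
        np.r_[disc(w,.1),disc(np.r_[u*.0,.6],.1)]]
    for h in hs: cv2.fillConvexPoly(m,cv2.convexHull(np.round(proj(n,h)).astype(np.int32)),1)
    return m>0
def track2(n="top",read=True):
    import json
    px,py=json.load(open('piv.json'))
    if read: im=imaging.read_camera(n)
    ig=ignore(n); t=robot.read_state()['t']
    o=[q for q in models.outline_of(n,"boom") if q['pixels'].sum()>1500]
    if not o: return t,None,None,None
    m=o[0]['pixels'].astype(float); k=(~ig).astype(float)
    # outside the arm both ways; in the arm area only mask pixels outside the model count
    def c(th):
        r=render((px,py,th),n); return (np.abs(r-m)*k).sum()+((1-r)*m*(1-k)).sum()
    ths=np.arange(-1.1,.75,.05); t0=ths[np.argmin([c(x) for x in ths])]
    ts=t0+np.arange(-.06,.061,.004); cs=np.array([c(x) for x in ts]); t1=ts[cs.argmin()]
    # V-shaped cost: intersect the two sides
    ts=t1+np.arange(-.05,.0501,.005); cs=np.array([c(x) for x in ts])
    L=np.polyfit(ts[:8]-t1,cs[:8],1); Rr=np.polyfit(ts[-8:]-t1,cs[-8:],1)
    return t, t1, t1+(L[1]-Rr[1])/(Rr[0]-L[0]), cs.min()
E
python3 - <<'E'
from h import *
for n in("top","scene"):
    print(n,track2(n))
s=robot.read_state(); print(s['t'],s['tool_pos'].round(4),s['orientation'].round(3),s['force'].round(1))
im=imaging.read_camera("top"); im[ignore("top")]=im[ignore("top")]//2; cv2.imwrite("pics/a.png",im)
im=imaging.read_camera("scene"); im[ignore("scene")]=im[ignore("scene")]//2; cv2.imwrite("pics/b.png",im)
E
```

```text
top (3.2, np.float64(0.5420000000000014), np.float64(0.5427317317353828), np.float64(154.1019607843137))
scene (3.3, np.float64(0.5200000000000014), np.float64(0.5211869486860519), np.float64(458.3647058823529))
3.35 [ 0.555  -0.2411  0.1708] [-1.554  0.27  -0.297] [-0.2  0.   0.2]
```

View pics/a.png

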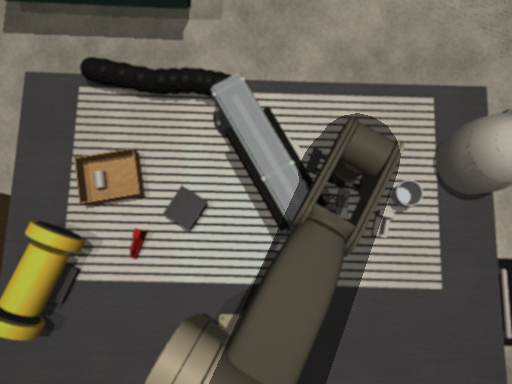

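View pics/b.png

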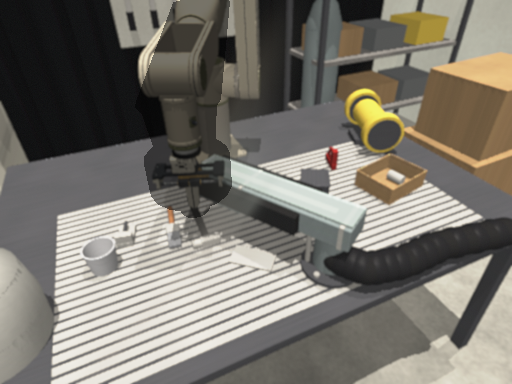

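Call:
carry_out --motion '[-0.0094,0,0.0074,0,0,0,-1,-0.0079,0,0.0062,0,0,0,-1,-0.0047,0,0.0037,0,0,0,-1,-0.0031,0,0.0025,0,0,0,-1,-0.0031,0,0.0025,0,0,0,-1]'

```text
t: 3.95
tool_pos: [0.5349, -0.2074, 0.1708]
orientation: [-1.554, 0.269, -0.297]
force: [-1.3, 0.2, 0.1]
opening: 0.0004
```

Call:
carry_out --motion '[-0.0031,0,0.0025,0,0,0,-1,-0.0031,0,0.0025,0,0,0,-1,-0.0031,0,0.0025,0,0,0,-1,-0.0031,0,0.0025,0,0,0,-1,-0.0031,0,0.0025,0,0,0,-1]'

```text
t: 4.45
tool_pos: [0.524, -0.1893, 0.1707]
orientation: [-1.555, 0.269, -0.298]
force: [-0.3, -2.5, -1.1]
opening: 0.0004
```

```bash
cat >> h.py <<'E'
def hand(th):
    import json
    p=json.load(open('piv.json'))
    s=robot.read_state(); q=s['tool_pos']; d=q[:2]-p; c,sn=np.cos(th),np.sin(th)
    print('t',round(s['t'],3),'tcp',q.round(4),'rel xb',round(.365+d@[c,sn],4),'yb',round(d@[-sn,c],4),'F',s['force'].round(1),'yb dir tool',T([-sn,c,0]))
E
python3 - <<'E'
from h import *
a=track2(); print(a); hand(a[2])
E
```

```text
(4.5, np.float64(0.5280000000000014), np.float64(0.5250633194818519), np.float64(322.0862745098039))
t 4.55 tcp [ 0.524  -0.189   0.1707] rel xb -0.0076 yb -0.0864 F [-0.6 -0.9 -0.1] yb dir tool [-0.7744 -0.0136  0.6325]
```

Call:
carry_out --motion '[-0.0032,0,0.0026,0,0,0,-1,-0.0032,0,0.0026,0,0,0,-1,-0.0032,0,0.0026,0,0,0,-1,-0.0032,0,0.0026,0,0,0,-1,-0.0032,0,0.0026,0,0,0,-1]'

```text
t: 5.05
tool_pos: [0.5129, -0.1699, 0.1702]
orientation: [-1.554, 0.27, -0.298]
force: [0.3, -0.2, -0.7]
opening: 0.0007
```

```bash
python3 - <<'E'
from h import *
a=track2(); print(a); hand(a[2])
E
```

```text
(5.1, np.float64(0.43400000000000133), np.float64(0.43494334999853357), np.float64(178.39215686274508))
t 5.15 tcp [ 0.5128 -0.1697  0.1702] rel xb -0.0002 yb -0.0974 F [-0.  -1.1 -0.9] yb dir tool [-0.7144 -0.0118  0.6997]
```

Call:
carry_out --motion '[0.002,-0.047,-0.002,0,0,0,-1,0,-0.045,0,0,0,0,-1,-0.008,-0.022,0.02,0,0,0,-1,-0.0165,0,0.0455,0,0,0,-1,-0.0165,0,0.0455,0,0,0,-1]'

```text
t: 5.65
tool_pos: [0.512, -0.0547, 0.287]
orientation: [-1.553, 0.277, -0.302]
force: [0.4, 0.8, -0.4]
opening: 0.0005
```

Call:
carry_out --motion '[-0.0165,0,0.0455,0,0,0,-1,-0.0165,0,0.0455,0,0,0,-1,-0.0165,0,0.0455,0,0,0,-1,-0.0165,0,0.0455,0,0,0,-1,-0.0165,0,0.0455,0,0,0,-1]'

```text
t: 6.15
tool_pos: [0.5171, 0.1953, 0.2886]
orientation: [-1.551, 0.275, -0.309]
force: [0.5, 0.6, -0.1]
opening: 0.0005
```

```bash
python3 - <<'E'
from h import *
a=track2(); print(a); hand(a[2]); s=robot.read_state()
print(T(np.array([.523,.356,.17])-s['tool_pos']))
E
```

```text
(6.2, np.float64(0.24600000000000116), np.float64(0.2460047341332297), np.float64(268.63529411764705))
t 6.25 tcp [0.5163 0.1989 0.2881] rel xb 0.1177 yb 0.1924 F [-0.4 -1.   0.1] yb dir tool [-0.5742 -0.0071  0.8187]
[-0.0523  0.1179  0.1485]
```

Call:
carry_out --motion '[-0.0165,0,0.046,0,0,0,-1,-0.0165,0,0.046,0,0,0,-1,-0.0165,0.02,0.042,0,0,0,-1,-0.003,0.04,0.014,0,0,0,-1,0,0.045,0,0,0,0,-1]'

```text
t: 6.75
tool_pos: [0.5281, 0.3583, 0.1897]
orientation: [-1.54, 0.259, -0.314]
force: [-0.6, -0.8, -1.5]
opening: 0.0006
```

```bash
python3 - <<'E'
from h import *
a=track2(); print(a); hand(a[2]); s=robot.read_state(); hand(-.38)
E
```

```text
(6.8, np.float64(0.14200000000000107), np.float64(0.1428187180781311), np.float64(199.34509803921566))
t 6.85 tcp [0.5236 0.354  0.1815] rel xb 0.1285 yb 0.3184 F [-1.  -0.9 -1. ] yb dir tool [-0.4881 -0.0069  0.8728]
t 6.85 tcp [0.5236 0.354  0.1815] rel xb 0.0011 yb 0.1578 F [-1.  -0.9 -1. ] yb dir tool [0.0128 0.0047 0.9999]
```

Call:
carry_out --motion '[0,0.008,-0.03,0,0,0,-1,0,0.003,-0.03,0,0,0,-1,0,0,-0.01,0,0,0,-1,0,0,0,0,0,0,-1,0,0,0,0,0,0,-1]'

```text
t: 7.35
tool_pos: [0.501, 0.2848, 0.1773]
orientation: [-1.549, 0.27, -0.312]
force: [0.1, 0.2, 0.3]
opening: 0.0003
```

```bash
python3 - <<'E'
from h import *
a=track2(); print(a); hand(a[2]); hand(-.39); print(robot.read_state()['orientation'])
E
```

```text
(7.4, np.float64(0.046000000000000985), np.float64(0.04670650349239168), np.float64(228.59607843137252))
t 7.45 tcp [0.5011 0.2854 0.1771] rel xb 0.0733 yb 0.2267 F [-0.4 -0.4 -0.4] yb dir tool [-0.4045 -0.0037  0.9145]
t 7.45 tcp [0.5011 0.2854 0.1771] rel xb 0.0048 yb 0.0821 F [-0.4 -0.4 -0.4] yb dir tool [0.0201 0.0077 0.9998]
[-1.54875316  0.26916131 -0.31087494]
```

Call:
carry_out --motion '[0,0.006,0,0,0,0,-1,0,0,0,0,0,0,-1,0,0,0,0,0,0,-1,0,0,0,0,0,0,-1,0,0,0,0,0,0,-1]'

```text
t: 7.95
tool_pos: [0.5017, 0.2876, 0.1708]
orientation: [-1.548, 0.267, -0.309]
force: [-0.3, -0.2, -0.8]
opening: 0.0006
```

Call:
carry_out --motion '[0,0,0,0,0,0,-1,0,0,0,0,0,0,-1,0,0,0,0,0,0,-1,0,0,0,0,0,0,-1,0,0,0,0,0,0,-1]'

```text
t: 8.45
tool_pos: [0.5016, 0.2876, 0.1708]
orientation: [-1.548, 0.268, -0.309]
force: [0.3, 0.2, -0.6]
opening: 0.001
```

```bash
python3 - <<'E'
from h import *
a=track2(); print(a); hand(a[2]); hand(-.39)
E
```

```text
(8.5, np.float64(-0.14599999999999919), np.float64(-0.14169515970176638), np.float64(307.98431372549015))
t 8.55 tcp [0.5016 0.2876 0.1708] rel xb 0.0362 yb 0.1704 F [-0.   0.3  0.8] yb dir tool [-0.224   0.0018  0.9746]
t 8.55 tcp [0.5016 0.2876 0.1708] rel xb 0.0044 yb 0.0844 F [-0.   0.3  0.8] yb dir tool [0.0223 0.0083 0.9997]
```

Call:
carry_out --motion '[0,0,0,0,0,0,-1,0,0,0,0,0,0,-1,0,0,0,0,0,0,-1,0,0,0,0,0,0,-1,0,0,0,0,0,0,-1]'

```text
t: 9.05
tool_pos: [0.5017, 0.2876, 0.1708]
orientation: [-1.548, 0.267, -0.309]
force: [-0.6, 0.0, 0.3]
opening: 0.0006
```

```bash
python3 - <<'E'
from h import *
a=track2(); print(a); hand(a[2]); hand(-.3865); cv2.imwrite("pics/c.png",imaging.read_camera("top")) if 0 else None
E
```

```text
(9.1, np.float64(-0.23399999999999926), np.float64(-0.23138254878231843), np.float64(245.53333333333333))
t 9.15 tcp [0.5016 0.2876 0.1708] rel xb 0.0223 yb 0.1402 F [-0.5 -0.2  0.6] yb dir tool [-0.1359  0.0042  0.9907]
t 9.15 tcp [0.5016 0.2876 0.1708] rel xb 0.0048 yb 0.0856 F [-0.5 -0.2  0.6] yb dir tool [0.0188 0.0082 0.9998]
```

Call:
carry_out --motion '[0,0,0,0,0,0,-1,0,0,0,0,0,0,-1,0,0,0,0,0,0,-1,0,0,0.0018,0,0,0,-1,0,0,0.0026,0,0,0,-1]'

```text
t: 9.65
tool_pos: [0.5033, 0.2917, 0.1709]
orientation: [-1.548, 0.268, -0.309]
force: [-0.4, -0.2, 0.6]
opening: 0.0006
```

Call:
carry_out --motion '[0,0,0.0026,0,0,0,-1,0,0,0.0026,0,0,0,-1,0,0,0.0026,0,0,0,-1,0,0,0.0026,0,0,0,-1,0,0,0.0026,0,0,0,-1]'

```text
t: 10.15
tool_pos: [0.5084, 0.3052, 0.1709]
orientation: [-1.548, 0.268, -0.309]
force: [-0.4, -0.1, 0.3]
opening: 0.0003
```

Call:
carry_out --motion '[0,0,0.0026,0,0,0,-1,0,0,0.0026,0,0,0,-1,0,0,0.0026,0,0,0,-1,0,0,0.0026,0,0,0,-1,0,0,0.0026,0,0,0,-1]'

```text
t: 10.65
tool_pos: [0.5139, 0.3188, 0.1713]
orientation: [-1.548, 0.267, -0.31]
force: [0.5, -0.1, -0.5]
opening: 0.0001
```

```bash
python3 - <<'E'
from h import *
a=track2(); print(a); hand(a[2])
E
```

```text
(10.7, np.float64(-0.46199999999999947), np.float64(-0.4615480291466879), np.float64(315.88235294117646))
t 10.75 tcp [0.5139 0.3188 0.1713] rel xb -0.0035 yb 0.0918 F [0.8 0.7 0.3] yb dir tool [0.0939 0.0111 0.9955]
```

Call:
carry_out --motion '[0,0,0.0022,0,0,0,-1,0,0,0.0022,0,0,0,-1,0,0,0.0022,0,0,0,-1,0,0,0.0022,0,0,0,-1,0,0,0.0022,0,0,0,-1]'

```text
t: 11.25
tool_pos: [0.5177, 0.3294, 0.1711]
orientation: [-1.548, 0.268, -0.309]
force: [0.4, 0.3, -0.6]
opening: 0.0006
```

```bash
python3 - <<'E'
from h import *
a=track2(); print(a); hand(a[2])
E
```

```text
(11.3, np.float64(-0.45399999999999946), np.float64(-0.4529671051456147), np.float64(155.478431372549))
t 11.35 tcp [0.5177 0.3295 0.171 ] rel xb -0.004 yb 0.1062 F [-1.  -0.7 -0.2] yb dir tool [0.0852 0.0099 0.9963]
```

```bash
python3 - <<'E'
from h import *
for i in range(4):
    a=track2(); print(a)
hand(a[2])
E
```

```text
(11.4, np.float64(-0.45399999999999946), np.float64(-0.454550075191227), np.float64(262.81960784313725))
(11.5, np.float64(-0.45399999999999946), np.float64(-0.45299434620178664), np.float64(223.69411764705882))
(11.6, np.float64(-0.44999999999999946), np.float64(-0.4499414271578735), np.float64(140.678431372549))
(11.7, np.float64(-0.44599999999999945), np.float64(-0.44830910878662417), np.float64(235.74901960784314))
t 11.75 tcp [0.5177 0.3292 0.1712] rel xb -0.0033 yb 0.1077 F [-1.  -0.5  0.7] yb dir tool [0.0803 0.0099 0.9967]
```

Call:
carry_out --motion '[0,-0.045,0.003,0,0,0,-1,0,-0.045,0,0,0,0,-1,0.001,-0.025,-0.02,0,0,0,-1,0.001,0,-0.046,0,0,0,-1,0.001,0,-0.048,0,0,0,-1]'

```text
t: 12.25
tool_pos: [0.4763, 0.2253, 0.2879]
orientation: [-1.551, 0.266, -0.303]
force: [-0.3, 0.0, 0.7]
opening: 0.0002
```

Call:
carry_out --motion '[0.001,0,-0.048,0,0,0,-1,0.001,0,-0.047,0,0,0,-1,0,0,-0.02,0,0,0,-1,0,0,-0.005,0,0,0,-1,0,0.01,0,0,0,0,-1]'

```text
t: 12.75
tool_pos: [0.4341, 0.1051, 0.2806]
orientation: [-1.549, 0.262, -0.313]
force: [0.1, 1.0, 0.7]
opening: 0.0004
```

```bash
python3 - <<'E'
from h import *
for i in range(2):
    a=track2(); print(a)
hand(a[2])
E
```

```text
(12.8, np.float64(-0.42799999999999944), np.float64(-0.42891721830238716), np.float64(186.1843137254902))
(12.9, np.float64(-0.42799999999999944), np.float64(-0.4283190161622783), np.float64(179.0705882352941))
t 12.95 tcp [0.4332 0.1063 0.2783] rel xb 0.0145 yb -0.1229 F [0.3 0.1 0.5] yb dir tool [0.0643 0.0081 0.9979]
```

Call:
carry_out --motion '[0,0.045,0,0,0,0,-1,0,0.045,0,0,0,0,-1,0,0.018,0,0,0,0,-1,0.0016,0,0.008,0,0,0,-1,0.0016,0,0.007,0,0,0,-1]'

```text
t: 13.45
tool_pos: [0.4467, 0.1239, 0.1684]
orientation: [-1.55, 0.258, -0.304]
force: [-0.1, 0.6, 0.3]
opening: 0.0003
```

```bash
python3 - <<'E'
from h import *
for i in range(1):
    a=track2(); print(a)
hand(a[2]); hand(-.408)
E
```

```text
(13.5, np.float64(-0.4159999999999994), np.float64(-0.41927484976501656), np.float64(181.18823529411762))
t 13.55 tcp [0.4474 0.1241 0.1694] rel xb 0.0192 yb -0.0976 F [ 0.8 -0.   0.2] yb dir tool [0.0617 0.0105 0.998 ]
t 13.55 tcp [0.4474 0.1241 0.1694] rel xb 0.0181 yb -0.0937 F [ 0.8 -0.   0.2] yb dir tool [0.0505 0.0102 0.9987]
```

Call:
carry_out --motion '[0,0,-0.0025,0,0,0,-1,0,0,0,0,0,0,-1,0,0,0,0,0,0,-1,0,0,0,0,0,0,-1,0,0,0,0,0,0,-1]'

```text
t: 14.05
tool_pos: [0.4492, 0.1224, 0.1741]
orientation: [-1.547, 0.25, -0.309]
force: [-0.4, -0.2, 0.2]
opening: 0.0005
```

```bash
python3 - <<'E'
from h import *
for i in range(4):
    a=track2(); print(a)
hand(a[2]); hand(-.408)
E
```

```text
(14.1, np.float64(-0.4159999999999994), np.float64(-0.41667998838613224), np.float64(166.9137254901961))
(14.2, np.float64(-0.4119999999999994), np.float64(-0.4136152046951776), np.float64(219.4156862745098))
(14.3, np.float64(-0.4079999999999994), np.float64(-0.41143968405927384), np.float64(171.54901960784315))
(14.4, np.float64(-0.4079999999999994), np.float64(-0.41258438799598113), np.float64(160.58039215686276))
t 14.45 tcp [0.449  0.1225 0.1736] rel xb 0.0206 yb -0.0962 F [0.7 0.1 1. ] yb dir tool [0.0562 0.0136 0.9983]
t 14.45 tcp [0.449  0.1225 0.1736] rel xb 0.0202 yb -0.0946 F [0.7 0.1 1. ] yb dir tool [0.0516 0.0134 0.9986]
```

Call:
carry_out --motion '[0,0,0,0,0,0,-1,0,0,0,0,0,0,-1,0,0,0,0,0,0,-1,0,0,0,0,0,0,-1,0,0,0,0,0,0,-1]'

```text
t: 14.95
tool_pos: [0.4489, 0.1224, 0.1734]
orientation: [-1.547, 0.251, -0.308]
force: [0.5, 0.1, 0.3]
opening: 0.0007
```

```bash
python3 - <<'E'
from h import *
for i in range(5):
    a=track2(); print(np.round(a,4))
hand(a[2]); hand(-.408)
E
```

```text
[ 15.      -0.408   -0.4082 154.6784]
[ 15.1     -0.404   -0.4053 228.3176]
[ 15.2     -0.408   -0.4093 164.4314]
[ 15.3     -0.4     -0.404  304.7882]
[ 15.4     -0.408   -0.4088 194.0353]
t 15.45 tcp [0.4489 0.1225 0.1734] rel xb 0.0202 yb -0.0949 F [0.7 0.  0.6] yb dir tool [0.0524 0.0132 0.9985]
t 15.45 tcp [0.4489 0.1225 0.1734] rel xb 0.0201 yb -0.0947 F [0.7 0.  0.6] yb dir tool [0.0517 0.0132 0.9986]
```

Call:
carry_out --motion '[0,0,0,0,0,0,-1,0,0,0,0,0,0,-1,0,0,0,0,0,0,-1,0,0,0,0,0,0,-1,0,0,0,0,0,0,-1]'

```text
t: 15.95
tool_pos: [0.4489, 0.1225, 0.1734]
orientation: [-1.547, 0.251, -0.308]
force: [0.2, 0.7, 1.0]
opening: 0.0008
```

```bash
python3 - <<'E'
from h import *
for i in range(5):
    a=track2(); print(np.round(a,4))
hand(a[2])
cv2.imwrite("pics/d.png",imaging.read_camera("top"))
E
```

```text
[ 16.      -0.408   -0.4125 205.6941]
[ 16.1     -0.408   -0.4111 256.0784]
[ 16.2     -0.408   -0.4131 235.0941]
[ 16.3     -0.408   -0.4122 222.6941]
[ 16.4     -0.416   -0.4148 191.2039]
t 16.45 tcp [0.4489 0.1225 0.1734] rel xb 0.0208 yb -0.097 F [-0.7 -0.1 -0. ] yb dir tool [0.0584 0.0135 0.9982]
```

View pics/d.png

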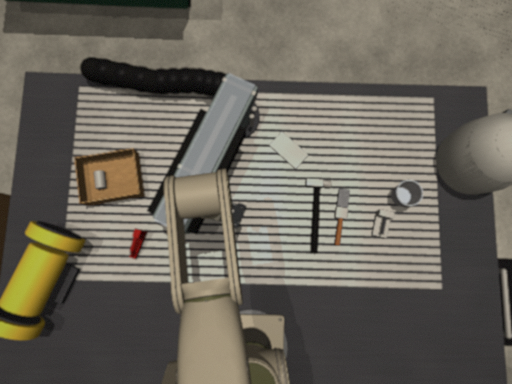

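Call:
carry_out --motion '[0,0,0,0,0,0,-1,0,0,0,0,0,0,-1,0,0,0,0,0,0,-1,0,0,0,0,0,0,-1,0,0,0,0,0,0,-1]'

```text
t: 17.0
tool_pos: [0.4489, 0.1225, 0.1734]
orientation: [-1.547, 0.251, -0.308]
force: [0.4, -0.5, 0.6]
opening: 0.0002
```

```bash
python3 - <<'E'
from h import *
for i in range(5):
    a=track2(); print(np.round(a,4))
hand(a[2])
for i in range(2): print('scene',np.round(track2("scene"),4))
E
```

```text
[ 17.05    -0.416   -0.4159 203.8863]
[ 17.15    -0.416   -0.4161 258.2471]
[ 17.25    -0.42    -0.4204 159.0431]
[ 17.35    -0.412   -0.4139 246.2   ]
[ 17.45    -0.416   -0.4175 216.6196]
t 17.5 tcp [0.4489 0.1225 0.1734] rel xb 0.021 yb -0.098 F [ 0.5 -0.5  0.3] yb dir tool [0.0611 0.0135 0.998 ]
scene [ 17.55    -0.42    -0.4236 227.9804]
scene [ 17.65    -0.42    -0.4234 317.3333]
```

Call:
carry_out --motion '[0,0,0.0003,0,0,0,-1,0,0,0.0002,0,0,0,-1,0,0,0.0002,0,0,0,-1,0,0,0.0002,0,0,0,-1,0,0,0.0002,0,0,0,-1]'

```text
t: 18.2
tool_pos: [0.4493, 0.1236, 0.1734]
orientation: [-1.547, 0.251, -0.308]
force: [-0.6, 0.8, 0.1]
opening: 0.0006
```

Call:
carry_out --motion '[0,0,0.0002,0,0,0,-1,0,0,0.0002,0,0,0,-1,0,0,0.0002,0,0,0,-1,0,0,0.0002,0,0,0,-1,0,0,0.0002,0,0,0,-1]'

```text
t: 18.7
tool_pos: [0.4497, 0.1246, 0.1734]
orientation: [-1.547, 0.251, -0.308]
force: [0.2, -0.6, 0.3]
opening: 0.0003
```

```bash
python3 - <<'E'
from h import *
for i in range(3):
    a=track2(); print(np.round(a,4))
hand(a[2]); hand(-.408)
E
```

```text
[ 18.75    -0.424   -0.4234 217.7333]
[ 18.85    -0.424   -0.423  219.9686]
[ 18.95    -0.424   -0.4238 199.7176]
t 19.0 tcp [0.4497 0.1246 0.1734] rel xb 0.0215 yb -0.0978 F [ 0.  -0.7 -0.1] yb dir tool [0.0675 0.0138 0.9976]
t 19.0 tcp [0.4497 0.1246 0.1734] rel xb 0.02 yb -0.0924 F [ 0.  -0.7 -0.1] yb dir tool [0.0517 0.0132 0.9986]
```

Call:
carry_out --motion '[0,0,-0.01,0,0,0,-1,0.002,0,-0.03,0,0,0,-1,0.01,0,-0.045,0,0,0,-1,0.015,0,-0.045,0,0,0,-1,0.015,0,-0.045,0,0,0,-1]'

```text
t: 19.5
tool_pos: [0.4267, -0.0562, 0.1729]
orientation: [-1.547, 0.242, -0.3]
force: [1.5, 0.3, 0.4]
opening: 0.0006
```

Call:
carry_out --motion '[0.02,0,-0.045,0,0,0,-1,0.02,0,-0.045,0,0,0,-1,0.02,0,-0.04,0,0,0,-1,0,0,0,0,0,0,-1,0,0,0,0,0,0,-1]'

```text
t: 20.0
tool_pos: [0.4346, -0.2102, 0.1743]
orientation: [-1.549, 0.246, -0.308]
force: [0.4, 0.7, 0.2]
opening: 0.0007
```

```bash
python3 - <<'E'
from h import *
for i in range(4):
    a=track2(); print(np.round(a,4))
hand(a[2])
print('scene',np.round(track2("scene"),4))
im=imaging.read_camera("top"); sc=imaging.read_camera("scene")
o=models.outline_of("scene","workbox")
for q in o[:3]: print(q['confidence'],q['pixel'],q['pixels'].sum())
cv2.imwrite("pics/e.png",cv2.resize(im[60:300,60:380],None,fx=2,fy=2,interpolation=2));cv2.imwrite("pics/f.png",cv2.resize(sc[100:330,130:450],None,fx=2,fy=2,interpolation=2))
E
```

```text
[ 20.05    -0.424   -0.4246 288.1255]
[ 20.15    -0.424   -0.4241 186.1373]
[ 20.25    -0.426   -0.4244 328.6588]
[ 20.35    -0.426   -0.4252 304.6235]
t 20.4 tcp [ 0.4356 -0.2082  0.1746] rel xb 0.1462 yb -0.4073 F [ 0.3 -0.2  0.1] yb dir tool [0.0762 0.0128 0.997 ]
scene [ 20.45    -0.43    -0.4285 296.7059]
0.27 [100.1, 253.8] 1145
```

View pics/e.png

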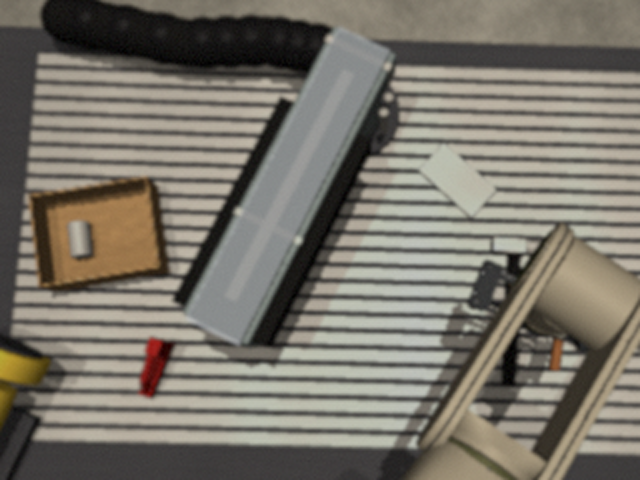

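View pics/f.png

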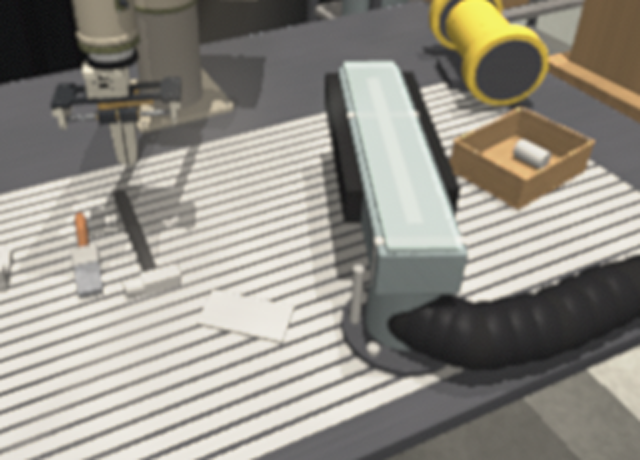

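```bash
python3 - <<'E'
from h import *
imaging.read_camera("top"); ig=ignore("top"); o=models.outline_of("top","boom")[0]; m2=o['pixels'].astype(float); k=(~ig)
m2[ig]=0
m1=big(np.load("pics/m_boom.npy")).astype(float); mc=big(np.load("pics/m_cover.npy")).astype(float); m1=(m1+mc)/2
print(robot.read_state()['t'],m2.sum())
f=lambda q: cost((q[0],q[1],q[2]),m1)+(np.abs(render((q[0],q[1],q[3]))-m2)*k).sum()
x0=np.array([.8025,.0724,.541,-.425]); sim=np.vstack([x0]+[x0+e for e in np.diag([.006,.006,.02,.02])])
r=minimize(f,x0,method='Nelder-Mead',options=dict(initial_simplex=sim,xatol=5e-5,fatol=.2)); print(r.x,r.fun)
for px in [r.x]:
    for w in ([.4614,.2315],[.4593,.2307],[.4607,.2309]):
        d=px[:2]-w; print(np.arctan2(d[1],d[0]), np.hypot(*d))
# second-only fit
f2=lambda q:(np.abs(render(q)-m2)*k).sum()
r2=minimize(f2,x0[[0,1,3]],method='Nelder-Mead',options=dict(initial_simplex=sim[[0,1,2,4]][:,[0,1,3]],xatol=5e-5,fatol=.2)); print(r2.x,r2.fun)
p=r2.x; e=np.array([.4614,.2315])-p[:2]; print('offset of box from centreline yb', e@[-np.sin(p[2]),np.cos(p[2])])
p=r.x[[0,1,3]]; e=np.array([.4614,.2315])-p[:2]; print('joint', e@[-np.sin(p[2]),np.cos(p[2])])
E
```

```text
20.75 8039.0
[ 0.80294024  0.07255126  0.54305067 -0.42281077] 484.1392156862745
-0.43557666364571707 0.3767153230856437
-0.4313170029287312 0.3782851248319699
-0.43335090081624944 0.3770977360016292
[ 0.8029098   0.07238262 -0.42506127] 285.52156862745096
offset of box from centreline yb 0.004127427528059857
joint 0.004808978253203423
```

Call:
carry_out --motion '[-0.015,0,0.045,0,0,0,-1,-0.015,0,0.045,0,0,0,-1,-0.015,0,0.045,0,0,0,-1,-0.015,0,0.045,0,0,0,-1,-0.015,0,0.045,0,0,0,-1]'

```text
t: 21.25
tool_pos: [0.4433, 0.0291, 0.1743]
orientation: [-1.551, 0.251, -0.318]
force: [-0.1, -0.1, -1.0]
opening: 0.0004
```

```bash
python3 - <<'E'
from h import *
hand(-.425); print(T(np.array([.4412,.1098,.172])-robot.read_state()['tool_pos']))
E
```

```text
t 21.25 tcp [0.4433 0.0291 0.1743] rel xb 0.0552 yb -0.1879 F [-0.1 -0.1 -1. ] yb dir tool [0.062  0.0115 0.998 ]
[-0.0306  0.0017  0.0747]
```

Call:
carry_out --motion '[-0.014,0,0.03,0,0,0,-1,-0.012,0,0.022,0,0,0,-1,-0.005,0.001,0.01,0,0,0,-1,0,0,0.002,0,0,0,-1,0,0,0,0,0,0,-1]'

```text
t: 21.75
tool_pos: [0.4358, 0.1086, 0.1731]
orientation: [-1.549, 0.244, -0.313]
force: [-0.2, 0.1, -0.8]
opening: 0.0004
```

```bash
python3 - <<'E'
from h import *
for i in range(3):
    a=track2(); print(np.round(a,4))
hand(-.425)
E
```

```text
[ 21.8     -0.42    -0.4217 157.3294]
[ 21.9     -0.42    -0.4198 212.0902]
[ 22.      -0.42    -0.4215 229.4471]
t 22.05 tcp [0.4359 0.1077 0.173 ] rel xb 0.0161 yb -0.1193 F [ 0.2  0.5 -0.2] yb dir tool [0.0676 0.0137 0.9976]
```

Call:
carry_out --motion '[0,0,0.008,0,0,0,-1,0,0,0.006,0,0,0,-1,0,0,0.003,0,0,0,-1,0,0,0.001,0,0,0,-1,0,0,0.0002,0,0,0,-1]'

```text
t: 22.55
tool_pos: [0.4433, 0.1255, 0.1733]
orientation: [-1.549, 0.247, -0.316]
force: [0.3, 0.6, 0.3]
opening: 0.0005
```

```bash
python3 - <<'E'
from h import *
hand(-.425)
E
```

```text
t 22.55 tcp [0.4433 0.1255 0.1733] rel xb 0.0155 yb -0.1001 F [0.3 0.6 0.3] yb dir tool [0.0657 0.0138 0.9977]
```

Call:
carry_out --motion '[0,0,0.0003,0,0,0,-1,0,0,0.0003,0,0,0,-1,0,0,0.0003,0,0,0,-1,0,0,0.0002,0,0,0,-1,0,0,0.0002,0,0,0,-1]'

```text
t: 23.05
tool_pos: [0.4436, 0.1267, 0.1732]
orientation: [-1.549, 0.247, -0.316]
force: [-0.6, -0.1, 0.8]
opening: 0.0008
```

Call:
carry_out --motion '[0,0,0.00015,0,0,0,-1,0,0,0.00015,0,0,0,-1,0,0,0.00015,0,0,0,-1,0,0,0.00015,0,0,0,-1,0,0,0.00015,0,0,0,-1]'

```text
t: 23.55
tool_pos: [0.4439, 0.1274, 0.1733]
orientation: [-1.549, 0.247, -0.316]
force: [-0.7, 0.6, 0.6]
opening: 0.0005
```

Call:
carry_out --motion '[0,0,0.00015,0,0,0,-1,0,0,0.00015,0,0,0,-1,0,0,0.00015,0,0,0,-1,0,0,0.00015,0,0,0,-1,0,0,0.00015,0,0,0,-1]'

```text
t: 24.05
tool_pos: [0.4442, 0.1281, 0.1733]
orientation: [-1.549, 0.247, -0.316]
force: [-0.4, -0.1, 0.0]
opening: 0.0005
```

```bash
python3 - <<'E'
from h import *
for i in range(3):
    a=track2(); print(np.round(a,4))
hand(-.425)
E
```

```text
[ 24.1     -0.424   -0.4256 160.7961]
[ 24.2     -0.424   -0.4245 221.9137]
[ 24.3     -0.42    -0.4213 241.0588]
t 24.35 tcp [0.4442 0.1281 0.1733] rel xb 0.0152 yb -0.0973 F [-1.1 -0.5  0.4] yb dir tool [0.0657 0.0136 0.9977]
```

Call:
carry_out --motion '[0,0,0.0002,0,0,0,-1,0,0,0.00015,0,0,0,-1,0,0,0.00015,0,0,0,-1,0,0,0.00015,0,0,0,-1,0,0,0.00015,0,0,0,-1]'

```text
t: 24.85
tool_pos: [0.4445, 0.1289, 0.1733]
orientation: [-1.549, 0.247, -0.316]
force: [-0.0, -0.2, 0.6]
opening: 0.0001
```

Call:
carry_out --motion '[0,0,0.00015,0,0,0,-1,0,0,0.00015,0,0,0,-1,0,0,0.00015,0,0,0,-1,0,0,0.00015,0,0,0,-1,0,0,0.00015,0,0,0,-1]'

```text
t: 25.35
tool_pos: [0.4448, 0.1297, 0.1733]
orientation: [-1.549, 0.247, -0.316]
force: [-0.5, -0.1, 1.2]
opening: 0.0008
```

```bash
python3 - <<'E'
from h import *
for i in range(4):
    a=track2(); print(np.round(a,4))
hand(-.425)
E
```

```text
[ 25.4     -0.42    -0.4228 185.4314]
[ 25.5     -0.42    -0.423  224.2471]
[ 25.6     -0.424   -0.4242 193.7098]
[ 25.7     -0.424   -0.4258 144.5765]
t 25.75 tcp [0.4448 0.1296 0.1733] rel xb 0.0151 yb -0.0957 F [ 0.4  0.8 -0.3] yb dir tool [0.0657 0.0136 0.9977]
```

Call:
carry_out --motion '[0,0,0.0002,0,0,0,-1,0,0,0.0002,0,0,0,-1,0,0,0.0002,0,0,0,-1,0,0,0.0002,0,0,0,-1,0,0,0.0002,0,0,0,-1]'

```text
t: 26.25
tool_pos: [0.4452, 0.1306, 0.1734]
orientation: [-1.549, 0.247, -0.316]
force: [-0.1, -0.6, 0.5]
opening: 0.0006
```

Call:
carry_out --motion '[0,0,0.0002,0,0,0,-1,0,0,0.0002,0,0,0,-1,0,0,0.0002,0,0,0,-1,0,0,0.0002,0,0,0,-1,0,0,0.0002,0,0,0,-1]'

```text
t: 26.75
tool_pos: [0.4455, 0.1317, 0.1733]
orientation: [-1.549, 0.247, -0.316]
force: [-0.2, 0.8, 0.4]
opening: 0.0003
```

```bash
python3 - <<'E'
from h import *
for i in range(4):
    a=track2(); print(np.round(a,4))
hand(-.425)
E
```

```text
[ 26.8     -0.43    -0.4308 164.0549]
[ 26.9     -0.426   -0.4301 177.2353]
[ 27.      -0.428   -0.429  231.4627]
[ 27.1     -0.426   -0.43   196.2902]
t 27.15 tcp [0.4455 0.1316 0.1733] rel xb 0.015 yb -0.0936 F [-0.3  0.6  0.3] yb dir tool [0.0657 0.0135 0.9977]
```

Call:
carry_out --motion '[0,0,-0.01,0,0,0,-1,0.002,0,-0.03,0,0,0,-1,0.01,0,-0.045,0,0,0,-1,0.015,0,-0.045,0,0,0,-1,0.015,0,-0.045,0,0,0,-1]'

```text
t: 27.65
tool_pos: [0.4219, -0.0491, 0.1732]
orientation: [-1.549, 0.238, -0.308]
force: [1.6, 0.2, 0.1]
opening: 0.0004
```

Call:
carry_out --motion '[0.02,0,-0.045,0,0,0,-1,0.02,0,-0.045,0,0,0,-1,0.02,0,-0.04,0,0,0,-1,0,0,0,0,0,0,-1,0,0,0,0,0,0,-1]'

```text
t: 28.15
tool_pos: [0.4295, -0.2031, 0.1752]
orientation: [-1.551, 0.242, -0.316]
force: [0.6, -0.9, 0.9]
opening: 0.0002
```

```bash
python3 - <<'E'
from h import *
for i in range(5):
    a=track2(); print(np.round(a,4))
hand(a[2])
E
```

```text
[ 28.2     -0.446   -0.446  295.6471]
[ 28.3     -0.446   -0.4458 343.6392]
[ 28.4     -0.446   -0.4448 225.302 ]
[ 28.5     -0.45    -0.4491 244.549 ]
[ 28.6     -0.446   -0.4471 355.7686]
t 28.65 tcp [ 0.4305 -0.2014  0.1756] rel xb 0.1475 yb -0.408 F [-0.3 -0.2 -0.6] yb dir tool [0.0947 0.0135 0.9954]
```

Call:
carry_out --motion '[0,-0.04,0,0,0,0,-1,0,-0.04,0,0,0,0,-1,0,-0.025,0,0,0,0,-1,0,0,0,0,0,0,-1,0,0,0,0,0,0,-1]'

```text
t: 29.15
tool_pos: [0.4248, -0.1983, 0.2824]
orientation: [-1.551, 0.238, -0.309]
force: [0.8, -0.3, -1.2]
opening: 0.0004
```

```bash
python3 - <<'E'
from h import *
for i in range(5):
    a=track2(); print(np.round(a,4))
hand(a[2])
E
```

```text
[ 29.2     -0.454   -0.453  232.5725]
[ 29.3     -0.454   -0.4527 216.4627]
[ 29.4     -0.454   -0.4545 302.0706]
[ 29.5     -0.454   -0.4546 233.0863]
[ 29.6     -0.454   -0.4554 283.3294]
t 29.65 tcp [ 0.4244 -0.1984  0.2818] rel xb 0.1441 yb -0.4098 F [ 0.6  0.3 -0.8] yb dir tool [0.1054 0.0145 0.9943]
```

Call:
carry_out --motion '[-0.0072,0,0.048,0,0,0,-1,-0.0072,0,0.048,0,0,0,-1,-0.0072,0,0.048,0,0,0,-1,-0.0072,0,0.048,0,0,0,-1,-0.0072,0,0.048,0,0,0,-1]'

```text
t: 30.15
tool_pos: [0.4739, 0.0401, 0.2818]
orientation: [-1.551, 0.251, -0.32]
force: [1.4, -0.4, -0.4]
opening: 0.0007
```

Call:
carry_out --motion '[-0.0072,0,0.048,0,0,0,-1,-0.0072,0,0.048,0,0,0,-1,-0.0072,0,0.048,0,0,0,-1,-0.0072,0,0.048,0,0,0,-1,-0.0072,0,0.048,0,0,0,-1]'

```text
t: 30.65
tool_pos: [0.5253, 0.2851, 0.2824]
orientation: [-1.551, 0.249, -0.322]
force: [1.0, -0.8, 0.7]
opening: 0.0005
```

```bash
python3 - <<'E'
from h import *
hand(-.46); print(T(np.array([.527,.3376,.172])-robot.read_state()['tool_pos']))
E
```

```text
t 30.65 tcp [0.5253 0.2851 0.2824] rel xb 0.0218 yb 0.0672 F [ 1.  -0.8  0.7] yb dir tool [0.0961 0.0136 0.9953]
[-0.0221  0.11    0.0486]
```

Call:
carry_out --motion '[-0.01,0,0.042,0,0,0,-1,-0.008,0.005,0.012,0,0,0,-1,0,0.045,0,0,0,0,-1,0,0.042,0,0,0,0,-1,0,0.015,0,0,0,0,-1]'

```text
t: 31.15
tool_pos: [0.5332, 0.3518, 0.1738]
orientation: [-1.547, 0.239, -0.318]
force: [-0.6, -0.1, -0.5]
opening: 0.0003
```

```bash
python3 - <<'E'
from h import *
for i in range(2):
    a=track2(); print(np.round(a,4))
hand(a[2])
E
```

```text
[ 31.2     -0.47    -0.4683 249.1333]
[ 31.3     -0.47    -0.4667 202.8902]
t 31.35 tcp [0.5358 0.3527 0.1802] rel xb 0.0003 yb 0.13 F [-0.2 -0.1  0.2] yb dir tool [0.1091 0.0255 0.9937]
```

Call:
carry_out --motion '[0,0.008,-0.012,0,0,0,-1,0,0,-0.01,0,0,0,-1,0,0,-0.004,0,0,0,-1,0,0,-0.001,0,0,0,-1,0,0,-0.0002,0,0,0,-1]'

```text
t: 31.85
tool_pos: [0.532, 0.3277, 0.1844]
orientation: [-1.531, 0.226, -0.335]
force: [0.3, -0.9, 1.1]
opening: 0.0006
```

```bash
python3 - <<'E'
from h import *
for i in range(3):
    a=track2(); print(np.round(a,4))
hand(a[2])
E
```

```text
Traceback (most recent call last):
TypeError: unsupported operand type(s) for *: 'NoneType' and 'float'
```

```bash
python3 - <<'E'
from h import *
a=track2(); print(a)
s=robot.read_state(); print(s['q'].round(3),R.from_rotvec(s['orientation']).as_matrix().round(3).tolist()); hand(a[2] if a[2] else -.468)
cv2.imwrite("pics/g.png",imaging.read_camera("scene"))
E
```

```text
(32.0, np.float64(-0.4699999999999995), np.float64(-0.46949815339799333), np.float64(208.3843137254902))
[ 0.486  0.166  1.551 -0.027  1.359 -0.722] [[0.934, 0.07, 0.35], [-0.351, 0.007, 0.936], [0.063, -0.998, 0.031]]
t 32.05 tcp [0.5314 0.3278 0.183 ] rel xb 0.0073 yb 0.1047 F [ 0.8 -0.5 -0.2] yb dir tool [0.1097 0.0383 0.9932]
```

View pics/g.png

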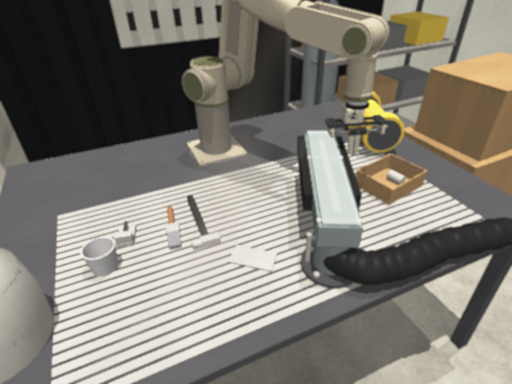

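Call:
carry_out --motion '[0,0,-0.003,0,0,0,-1,0,0,-0.0015,0,0,0,-1,0,0,-0.0004,0,0,0,-1,0,0,-0.0002,0,0,0,-1,0,0,-0.0002,0,0,0,-1]'

```text
t: 32.6
tool_pos: [0.5287, 0.3225, 0.1814]
orientation: [-1.534, 0.228, -0.332]
force: [-0.1, 0.6, 0.4]
opening: 0.0004
```

Call:
carry_out --motion '[0,0,-0.0002,0,0,0,-1,0,0,-0.0002,0,0,0,-1,0,0,-0.0002,0,0,0,-1,0,0,-0.0002,0,0,0,-1,0,0,-0.0002,0,0,0,-1]'

```text
t: 33.1
tool_pos: [0.5283, 0.3216, 0.1814]
orientation: [-1.533, 0.228, -0.331]
force: [-1.3, -0.0, -0.4]
opening: 0.0005
```

```bash
python3 - <<'E'
from h import *
for i in range(2):
    a=track2(); print(a)
hand(-.4695)
E
```

```text
(33.15, np.float64(-0.4739999999999995), np.float64(-0.47135253370601166), np.float64(198.21960784313723))
(33.25, np.float64(-0.4779999999999995), np.float64(-0.4737833976588966), np.float64(224.0078431372549))
t 33.3 tcp [0.5283 0.3216 0.1813] rel xb 0.0073 yb 0.0978 F [-0.3  0.6  0.3] yb dir tool [0.1104 0.0364 0.9932]
```

Call:
carry_out --motion '[0,0,-0.0005,0,0,0,-1,0,0,-0.0003,0,0,0,-1,0,0,-0.00025,0,0,0,-1,0,0,-0.00025,0,0,0,-1,0,0,-0.00025,0,0,0,-1]'

```text
t: 33.8
tool_pos: [0.5277, 0.3201, 0.1813]
orientation: [-1.533, 0.228, -0.331]
force: [-0.1, 0.5, -0.3]
opening: 0.0004
```

Call:
carry_out --motion '[0,0,-0.00025,0,0,0,-1,0,0,-0.00025,0,0,0,-1,0,0,-0.00025,0,0,0,-1,0,0,-0.00025,0,0,0,-1,0,0,-0.00025,0,0,0,-1]'

```text
t: 34.3
tool_pos: [0.5273, 0.3188, 0.1813]
orientation: [-1.534, 0.228, -0.331]
force: [-0.6, -0.3, -0.2]
opening: 0.0004
```

```bash
python3 - <<'E'
from h import *
for i in range(3):
    a=track2(); print(a)
hand(-.4695)
E
```

```text
(34.35, np.float64(-0.46199999999999947), np.float64(-0.46174398642708203), np.float64(222.75294117647059))
(34.45, np.float64(-0.45399999999999946), np.float64(-0.4550387159004602), np.float64(161.13333333333333))
(34.55, np.float64(-0.45799999999999946), np.float64(-0.45724684097795676), np.float64(185.24313725490197))
t 34.6 tcp [0.5273 0.3188 0.1813] rel xb 0.0077 yb 0.0948 F [-0.4  0.5 -0.3] yb dir tool [0.1105 0.0364 0.9932]
```

Call:
carry_out --motion '[0,-0.045,0.004,0,0,0,-1,0,-0.045,0,-0.9,0,2,-1,-0.001,-0.02,-0.02,-0.9,0,2,-1,-0.002,0,-0.048,0,0,0,-1,-0.002,0,-0.048,0,0,0,-1]'

```text
t: 35.1
tool_pos: [0.4751, 0.2158, 0.2924]
orientation: [-1.557, 0.289, -0.263]
force: [0.8, 0.2, 0.0]
opening: 0.0007
```

Call:
carry_out --motion '[-0.002,0,-0.048,0,0,0,-1,-0.001,0,-0.045,0,0,0,-1,-0.001,0,-0.018,0,0,0,-1,0,0.04,0,0,0,0,-1,0,0.045,0,0,0,0,-1]'

```text
t: 35.6
tool_pos: [0.4338, 0.1053, 0.2155]
orientation: [-1.552, 0.277, -0.281]
force: [0.3, 0.3, -1.3]
opening: 0.0004
```

```bash
python3 - <<'E'
from h import *
for i in range(2):
    a=track2(); print(a)
hand(-.4355)
print(R.from_rotvec(robot.read_state()['orientation']).as_matrix().round(3).tolist())
E
```

```text
(35.65, np.float64(-0.43799999999999945), np.float64(-0.4408011092531941), np.float64(170.36078431372547))
(35.75, np.float64(-0.43799999999999945), np.float64(-0.43687851429333696), np.float64(213.82745098039214))
t 35.8 tcp [0.4324 0.1061 0.2151] rel xb 0.0148 yb -0.126 F [ 0.6 -0.3  0.7] yb dir tool [ 0.0809 -0.0023  0.9967]
[[0.938, -0.004, 0.347], [-0.347, -0.001, 0.938], [-0.003, -1.0, -0.002]]
```

Call:
carry_out --motion '[0,0.043,0.005,0,0,0,-1,0.001,0,0.012,0,0,0,-1,0,0,0.007,0,0,0,-1,0,0,0.001,0,0,0,-1,0,0,0,0,0,0,-1]'

```text
t: 36.3
tool_pos: [0.4486, 0.132, 0.1831]
orientation: [-1.55, 0.268, -0.284]
force: [0.3, -0.3, -0.4]
opening: 0.0004
```

```bash
python3 - <<'E'
from h import *
a=track2(); print(a)
hand(-.432); hand(a[2])
E
```

```text
(36.35, np.float64(-0.42999999999999944), np.float64(-0.4330545970289525), np.float64(226.38823529411766))
t 36.4 tcp [0.4483 0.1316 0.1826] rel xb 0.0181 yb -0.0948 F [1.8 0.3 0.4] yb dir tool [0.0792 0.0053 0.9968]
t 36.4 tcp [0.4483 0.1316 0.1826] rel xb 0.0182 yb -0.0952 F [1.8 0.3 0.4] yb dir tool [0.0803 0.0053 0.9968]
```

Call:
carry_out --motion '[0,0,-0.006,0,0,0,-1,0,0,-0.006,0,0,0,-1,0,0,0,0,0,0,-1,0,0,0,0,0,0,-1,0,0,0,0,0,0,-1]'

```text
t: 36.9
tool_pos: [0.4442, 0.1183, 0.184]
orientation: [-1.55, 0.268, -0.287]
force: [0.6, -0.7, -0.5]
opening: 0.0009
```

```bash
python3 - <<'E'
from h import *
for i in range(5): a=track2(); print(np.round(a,4))
hand(a[2])
E
```

```text
[ 36.95    -0.424   -0.424  229.0431]
[ 37.05    -0.424   -0.4262 157.2   ]
[ 37.15    -0.428   -0.4259 212.9451]
[ 37.25    -0.42    -0.4217 254.0471]
[ 37.35    -0.424   -0.4237 181.6   ]
t 37.4 tcp [0.4442 0.1186 0.1839] rel xb 0.019 yb -0.1055 F [-0.1 -0.8 -0.3] yb dir tool [0.0702 0.0059 0.9975]
```

Call:
carry_out --motion '[0,0,-0.02,0,0,0,-1,0.005,0,-0.045,0,0,0,-1,0.01,0,-0.048,0,0,0,-1,0.015,0,-0.045,0,0,0,-1,0.01,0,-0.025,0,0,0,-1]'

```text
t: 37.9
tool_pos: [0.418, -0.0689, 0.1837]
orientation: [-1.55, 0.259, -0.28]
force: [-0.2, 0.6, 0.0]
opening: 0.0002
```

```bash
python3 - <<'E'
from h import *
for i in range(5): a=track2(); print(np.round(a,4))
hand(a[2])
E
```

```text
[ 37.95    -0.424   -0.4226 188.4157]
[ 38.05    -0.424   -0.4228 190.4863]
[ 38.15    -0.424   -0.4219 278.2549]
[ 38.25    -0.42    -0.4192 241.0157]
[ 38.35    -0.424   -0.4222 220.6471]
t 38.4 tcp [ 0.4187 -0.0653  0.1834] rel xb 0.0709 yb -0.2832 F [ 0.5 -0.8  0.8] yb dir tool [0.0807 0.008  0.9967]
```

Call:
carry_out --motion '[0.02,0,-0.045,0,0,0,-1,0.02,0,-0.045,0,0,0,-1,0.02,0,-0.03,0,0,0,-1,0,0,0,0,0,0,-1,0,0,0,0,0,0,-1]'

```text
t: 38.9
tool_pos: [0.4378, -0.1979, 0.1833]
orientation: [-1.549, 0.247, -0.269]
force: [-0.3, -0.1, -0.1]
opening: 0.0003
```

```bash
python3 - <<'E'
from h import *
for i in range(6): a=track2(); print(np.round(a,4))
hand(a[2])
E
```

```text
[ 38.95    -0.416   -0.4183 210.0078]
[ 39.05    -0.416   -0.4156 228.1255]
[ 39.15    -0.416   -0.414  221.1608]
[ 39.25   -0.416  -0.419 278.302]
[ 39.35    -0.412   -0.4132 192.3922]
[ 39.45    -0.416   -0.4154 392.2314]
t 39.5 tcp [ 0.4379 -0.1978  0.1837] rel xb 0.14 yb -0.3947 F [-0.2 -0.5  0.4] yb dir tool [0.0868 0.0088 0.9962]
```

The boom is drifting at about 0.004 rad/s and slowing under its own friction. Another push would leave too little time for it to come to rest, so I'm leaving it untouched and watching it.

```bash
python3 - <<'E'
from h import *
import time
b=[]
while robot.read_state()['t']<44.4:
    a=track2(); b.append(a[2] if a[2] else np.nan)
    if len(b)==8: print(round(a[0],2),round(np.nanmean(b),4),round(np.nanstd(b),4)); b=[]
cv2.imwrite("pics/k.png",imaging.read_camera("top")); cv2.imwrite("pics/l.png",imaging.read_camera("scene"))
print(robot.read_state()['t'])
E
```

```text
40.25 -0.4141 0.0013
41.05 -0.4125 0.0012
41.85 -0.4122 0.0006
42.65 -0.4127 0.0007
43.45 -0.4121 0.0006
44.25 -0.4121 0.0006
44.5
```

View pics/k.png

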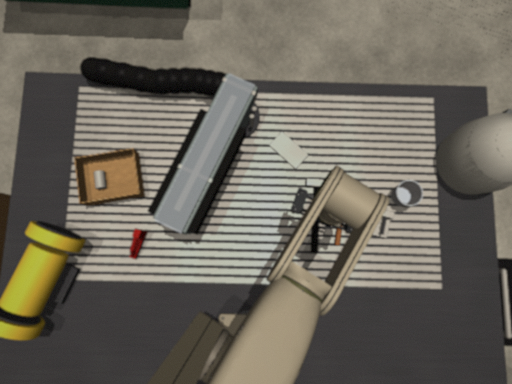

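The boom has stood still at -0.412 rad since about t=41, with the bystanders in place in the top view. I'll watch it until just past six seconds of stillness, then hand in.

```bash
python3 - <<'E'
from h import *
b=[]
while robot.read_state()['t']<47.1:
    a=track2(); b.append(a[2])
print(np.mean(b[:8]),np.mean(b[-8:]))
s=robot.read_state(); print(s['t'],s['force'].round(1))
print(robot.close_job())
E
```

```text
Traceback (most recent call last):
TypeError: unsupported operand type(s) for +: 'NoneType' and 'float'
```

```bash
python3 - <<'E'
from plant import robot
print(robot.read_state()['t'], robot.close_job())
E
```

```text
the job is handed in; nothing more can be done
47.1 None
```

I swung the boom round to the box and left it hanging still and untouched. By my last measurement, though, the hood is about 9 mm short of centre, and I don't know the tolerance it is judged by. I handed the job in at t = 47.1 s, inside the 48 s limit.

**How it went:** I pushed the boom on its right rail with the closed fingers, crossed over the top and braked it with a receding hand on the left rail. It came to rest after several light taps on either rail.

**Position:** the boom rests at -0.412 rad and the box centre is at about -0.435 rad. My angle readings can be 1–2 mm off at the box. My braking contacts were mistimed: two small correction pushes overshot, and after the last one no time was left for another.

**Stillness:** the last touch was at about 36.5 s. After that it drifted slowly and stopped at about 41 s. The averaged angle then stayed within 0.001 rad up to 44.3 s. The readings from 44.5 to 47.1 s were lost to a script error, because one detection came back empty, so the end of the six seconds rests on the earlier steady trend.

**Other things:**
- **Forces:** readings stayed at noise level, about 2.5 N at most, in every state I printed.
- **Cover and end stop:** the fingers crossed more than 50 mm above the lamp cover. The furthest angle I measured was about -0.47 rad, well short of the end stop.
- **Bystanders and box:** the bystanders looked unmoved in the last top picture. The box itself was hidden under the hood, so I could not re-check it after the swing.

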